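# Refit the return spring on a tray sealer's lifter block

### The job

After wash-down, put the tall coil spring back on the lifter block: thread it foot-down over the guide rod, twisting it a little whenever it snags, until its foot sits fully home on the base plate. Only then turn the black cam handle a quarter turn clockwise to its stop, so that the steel retainer closes over the spring's foot; leave everything else on the table undisturbed.

Things in the scene. Friction and masses are not known exactly. Their poses are not given: they have to be found in the camera images.
- spring_mid (a point): Centre of the tall steel coil spring, half-way up its 58 mm, on its axis; z up the spring. It stands foot-down on the table. Coils 35 mm outside, 28 mm inside diameter, wire 3.5 mm. The upper 28 mm of coils give axially by up to 5 mm (1.5 N per mm) against the rest but turn with it as one: grip these from above, from any side. Mass about 0.1 kg. x points to the key (see spring_key).
- spring_key (a point): Inner tip of the key in the spring's foot, 6.5 mm from the axis along spring_mid's x, 7 mm above the foot's underside. The foot is a ring of 27 mm bore and 10 mm height with a flange of 44 mm diameter, 4 mm thick. The key is 3 mm wide and spans 5.5 to 10 mm above the underside. A small tab outside the flange (26.5 mm from the axis) shows its direction.
- seat (a point): The spring's seat: point on the rod's vertical axis at the base plate's top face, 12 mm above the table. z up, -y points to the cam's axis 110 mm away. Home, the spring's centre is 29 mm above it. The fixed steel rod is 10 mm in diameter and ends 62 mm above the seat, its last 5 mm tapering to 6 mm. It carries two fixed collars (see collar_hi_top, collar_lo_top).
- collar_hi_top (a point): Point on the rod axis level with the upper collar's top, 45.5 mm above the seat. Collar 24 mm diameter, 9.5 mm tall, with one through notch 5 mm wide inside, 10 at the rim; only there can the key pass, else the spring snags, foot about 40 mm above the seat. The notch's angle changes each time and is not measured: within 1.0 rad either way of seat -y. Press lightly and twist until it drops.
- collar_lo_top (a point): The same for the lower collar: its top is 23.5 mm above the seat, so the spring snags again with its foot about 18 mm above the seat. Same size of collar and notch; its notch has its own angle, independent of the upper one, also unmeasured and within 1.0 rad either way of seat -y. Axes as the seat's, not the notch's.
- cam (a joint): Cam angle: about 0 open, 1.5 rad closed at its stop; grows clockwise seen from above. Friction 0.06 N m, stays where left. It slides the retainer, a flat steel plate 96 mm wide, front edge from 31 mm (open) to 19 mm (closed) from the rod axis, underside 6 mm and top 11 mm above the seat. The foot can pass down only with the cam open.
- cam_grip (a point): Point on the cam's axis at the middle of its black bar handle, 42 mm above the table. The bar is 54 mm long along the point's x, 14 mm thick along its y and 26 mm tall (13 mm up and down from the point). z is up. The point turns with the cam.
- short_spring_mid (a point): Bystander: centre of a short spare coil spring without a foot, 25 mm tall, 35 mm diameter, standing on the table. Not the one to fit.
- meal_a: Bystander: lidded black meal tray, 160 x 200 x 59 mm, towards the far right of the table; origin at the centre of its underside.
- meal_b: Bystander: lidded black meal tray, 160 x 200 x 59 mm, towards the far left; origin at the centre of its underside.
- sauce_a: Bystander: small capped sauce bottle, 42 mm diameter, 95 mm tall, right; origin at the centre of its underside.
- sauce_b: Bystander: small capped sauce bottle, 42 mm diameter, 95 mm tall, between robot and block; origin at the centre of its underside.
- sauce_c: Bystander: small capped sauce bottle, 42 mm diameter, 95 mm tall, left; origin at the centre of its underside.
- spanner: Bystander: spanner 160 mm long lying between the robot and the block, on the right; origin at the centre of its underside.
Not all that is in view belongs to the job. Of the things shaped like the part that bears seat, the aluminium one is meant.

How it is judged:
By the outcome, as a careful person would: the job done as asked, in the order asked, and still so for the second after the job is handed in, with the robot touching nothing.
It also fails if it takes over 72 s, if anything falls off the work surface, if the arm or the gripper's body presses on something with over 40 N, if the wrist force passes 120 N, or if a joint passes its speed limit or range.

### The arm

A 7-joint arm with a two-finger parallel gripper is mounted at the origin on the work surface. World frame = base frame: x ahead of the robot, y to its left, z up, the work surface at z = 0. Lengths are in m, angles in rad, forces in N, time in s.
With the tool pointing down it reaches from about 0.4 to 0.85 m from the base axis. Payload 4.5 kg.
Tool frame: the origin (TCP) lies midway between the tips of the shut fingers; the grasp point (between the pads) lies behind it (r.grip_point_offset is the z of the grasp point in the tool frame, in m); z points along the fingers, y is the line along which they close (so a half turn about z gives the same grasp; the last joint's range is limited). The gripper opens to 88 mm and grips with 3 to 60 N. Pads are 18 mm wide; open, the fingers measure 123 mm over their backs; the gripper's body (75 mm by 187 mm) begins 45 mm behind the grasp point.
Start: joints at [-1.315, 0.689, -0.195, 1.565, 0.157, 0.902, -0.215], TCP at [0.137, 0.61, 0.239] pointing down, gripper open.
Joint ranges: [-3.01, 3.01], [-0.46, 2.08], [-1.47, 1.51], [0.13, 2.56], [-1, 4.14], [0.04, 2.09], [-2.66, 2.66]. Speed limits (rad/s): [2.57, 2.57, 3.14, 3.14, 3.14, 3.14, 3.14].

### API

Orientations are given as a unit quaternion [x, y, z, w].
In Python, from plant import r, optics, workorder gives the robot as it stands.
- The arm moves only by the shell command python3 -m creep 'ROWS' [FORCE]. ROWS is JSON, a list of rows, each an object of numbers: "grip": the gripper command: -1 is shut, 1 is fully open, values between are in proportion; "tx", "ty", "tz": the shift along the tool's x, y, z in cm; "spin": the turn about the tool's z in degrees. In form: [{"grip": .., "tx": .., "ty": .., "tz": .., "spin": ..}, ...]. A call has 1 to 8 rows; each row shifts and turns the commanded pose from where the row before left it, along the tool's axes as they then stand; what a row does not reach is not made up. A row lasts 1/12 s, in which the tool goes at most 41.7 mm and 7.16 degrees, less where a joint would pass 70% of its speed; a pose out of reach is approached as far as the arm can. A call with a gripper value outside its range is refused whole. The fingers move at their own pace and stop on an object; FORCE is the grip in N (left out, the last holds). Time passes only in rows, so rows that do not move let the fingers close. It gives the time, the measured TCP pose, the force, the opening and the grip force at its end, in the units of the state.
- r.get_state(): the state, without advancing time (a new reading comes with each control period).
- optics.snapshot(name): name is "scene" or "top"; returns (picture, depth): 480x640x3 uint8, red, green, blue; 480x640 float32, m along the optical axis (not along the pixel's ray), 0 where there is no reading.
- optics.get_calibration(name): a dict with "fx", "fy", "cx", "cy" (pixels), "D" ([k1, k2, p1, p2, k3] as OpenCV has them; the pictures are not rectified), "extrinsics" (4x4, takes a point from world to camera coordinates). Camera axes: x right, y down, z forward; pixel columns grow to the right and rows downward; lengths in m; the calibration is good to about 2 mm. A picture is of the moment at which its call begins. get_calibration takes no time and is no camera call.
- workorder.finish_job(): hands the job in; it is judged then, once.
The state is a dict: "clock": time; "q": joint angles; "qd": joint speeds; "joint_torque": joint torques, N m; "tool_pos": TCP position; "eef_rot": TCP orientation; "contact_force": force on the tool from outside, world axes, zero at the start; "moment": the same for the moment, N m; "opening": opening from 0.0 (shut) to 1.0 (fully open); "finger_force": force on a finger pad.
Only numpy, scipy, OpenCV 4.12 (cv2) and the standard library are available. Lean on these libraries where they do the work, as an engineer would, in place of code of your own. Each camera call takes 0.05 s, during which the arm holds its last target. There are 200 camera calls.

## Working session

There is one attempt and no reset: what is moved stays moved. The work goes in short steps, Python scripts to look and compute and a shell command to move; the robot and the scene stay as the last step left them, time stands still between calls to the robot, and variables do not carry over. Pictures are saved under pics/ and viewed, at most 10 in all, crops included, and the job is handed in when it is done.

```bash
ls; mkdir -p pics; cat > h.py <<'E'
import numpy as np, cv2
from plant import r, optics, workorder
def snap(n):
    im,d=optics.snapshot(n); np.savez('last_%s.npz'%n,im=im,d=d); return im,d
def load(n):
    z=np.load('last_%s.npz'%n); return z['im'],z['d']
def cloud(n,d):
    c=optics.get_calibration(n); K=np.array([[c['fx'],0,c['cx']],[0,c['fy'],c['cy']],[0,0,1.]])
    v,u=np.mgrid[0:480,0:640]
    p=cv2.undistortPoints(np.stack([u,v],-1).reshape(-1,1,2).astype(float),K,np.array(c['D'],float)).reshape(480,640,2)
    P=np.dstack([p[...,0]*d,p[...,1]*d,d]); T=np.linalg.inv(np.array(c['extrinsics']))
    W=P@T[:3,:3].T+T[:3,3]; W[d==0]=np.nan; return W
def proj(n,pts):
    c=optics.get_calibration(n); K=np.array([[c['fx'],0,c['cx']],[0,c['fy'],c['cy']],[0,0,1.]])
    E=np.array(c['extrinsics']); return cv2.projectPoints(np.array(pts,float).reshape(-1,1,3),cv2.Rodrigues(E[:3,:3])[0],E[:3,3],K,np.array(c['D'],float))[0].reshape(-1,2)
def save(im,f): cv2.imwrite('pics/'+f,im[...,::-1])
E
python3 - <<'E'
from h import *
a,_=snap('scene'); b,_=snap('top'); save(a,'s0.png'); save(b,'t0.png')
for n in('scene','top'):
    c=optics.get_calibration(n); print(n,c['fx'],np.linalg.inv(np.array(c['extrinsics'])).round(3).tolist())
s=r.get_state(); print(s, r.grip_point_offset)
E
```

```text
pics
scene 572.2339085087893 [[0.644, 0.658, -0.391, 1.083], [0.765, -0.561, 0.315, -0.409], [-0.013, -0.502, -0.865, 1.213], [0.0, 0.0, 0.0, 1.0]]
top 482.74247035870405 [[-0.003, -0.982, 0.188, 0.319], [-1.0, -0.001, -0.017, -0.001], [0.017, -0.188, -0.982, 1.269], [0.0, 0.0, 0.0, 1.0]]
{'clock': 0.1, 'q': array([-1.3152037 ,  0.68990015, -0.19451693,  1.56621415,  0.15729927,
        0.9025435 , -0.21513755]), 'qd': array([ 3.65164682e-05, -2.10905469e-03, -1.22605718e-03, -2.03567579e-03,
       -8.40151162e-04, -1.42252521e-03, -1.92979602e-04]), 'joint_torque': array([-3.59456935e-03, -5.28499031e+01, -1.27183802e+00, -1.53837276e+01,
       -5.26221155e-02,  1.98413203e-03,  3.27210046e-05]), 'tool_pos': array([0.13740788, 0.60912407, 0.23799705]), 'eef_rot': array([ 1.10652862e-01,  9.93858764e-01, -8.36730670e-04, -2.83298824e-05]), 'contact_force': array([ 0.15093757, -0.11807377, -0.6355714 ]), 'moment': array([-0.00365165, -0.0134806 ,  0.04825714]), 'finger_force': 0.0, 'opening': 0.9983641152146397} -0.0187
```

View pics/s0.png

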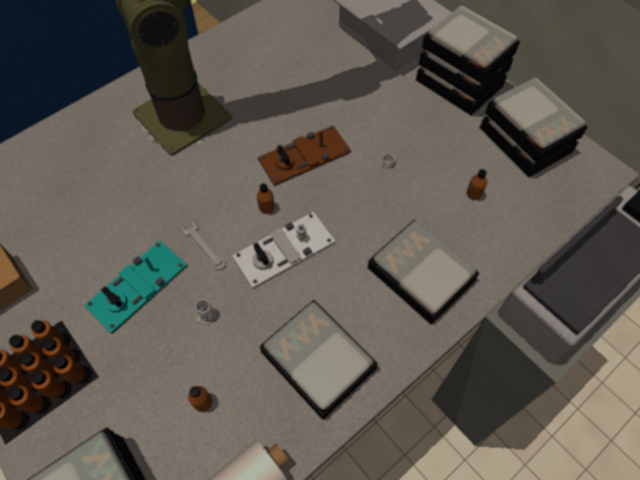

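View pics/t0.png

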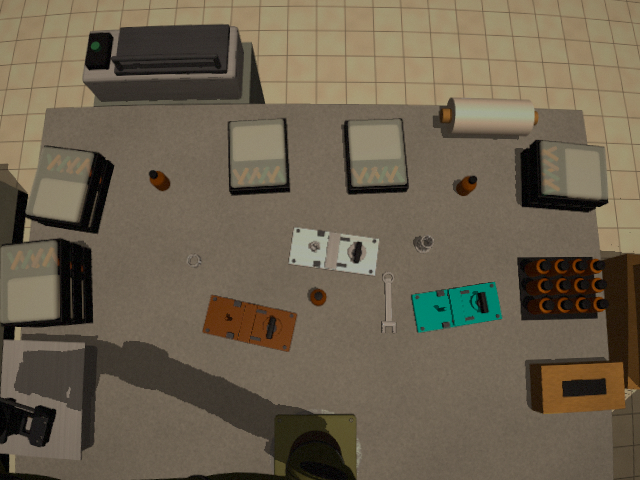

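Three blocks are alike: orange (top 250,322), teal (top 456,307) and silver-grey (top 335,251). The silver-grey one fits "aluminium". There are two springs. The one at top (424,243) / scene (206,312) is tall, and the one at top (194,261) / scene (388,160) looks short. I'll confirm both choices in one enlarged crop.

```bash
python3 - <<'E'
from h import *
a,da=load('scene'); b,db=load('top')
def crop(im,x,y,w,h,s): return cv2.resize(im[y:y+h,x:x+w],None,fx=s,fy=s,interpolation=cv2.INTER_CUBIC)
t=crop(b,285,220,160,60,5)
s1=crop(a,225,205,120,84,4); s2=crop(a,180,285,53,56,6); 
row=np.zeros((336,800,3),np.uint8); row[:,:480]=s1; row[:,480:798]=s2
save(np.vstack([t[:260],row]),'c0.png')
W=cloud('top',db)
for n,(u,v) in dict(rod=(315,246),cam=(357,252),spr=(424,243),table=(400,350),sh=(194,261),plate=(335,236)).items(): print(n,W[v,u].round(4), np.nanmax(W[v-8:v+9,u-8:u+9,2]).round(4))
W=cloud('scene',da)
for n,(u,v) in dict(spr=(206,312),cam=(262,258),rod=(302,232),sh=(388,160),table=(330,330)).items(): print(n,W[v,u].round(4), np.nanmax(W[v-8:v+9,u-8:u+9,2]).round(4))
E
```

```text
rod [ 0.5236 -0.0013  0.0702] 0.0767
cam [ 0.5108 -0.1084  0.0543] 0.0585
spr [ 5.437e-01 -2.948e-01 -2.000e-04] 0.0635
table [ 0.2622 -0.2207  0.0049] 0.0089
sh [ 4.948e-01  3.210e-01 -3.000e-04] 0.0319
plate [ 0.5579 -0.0538  0.0251] 0.0301
spr [ 0.5555 -0.2921  0.0489] 0.0608
cam [ 0.5311 -0.1184  0.053 ] 0.0592
rod [ 0.5396 -0.0065  0.0578] 0.0775
sh [ 0.4868  0.3308 -0.0061] 0.028
table [ 0.7646 -0.1145  0.0573] 0.0654
```

View pics/c0.png

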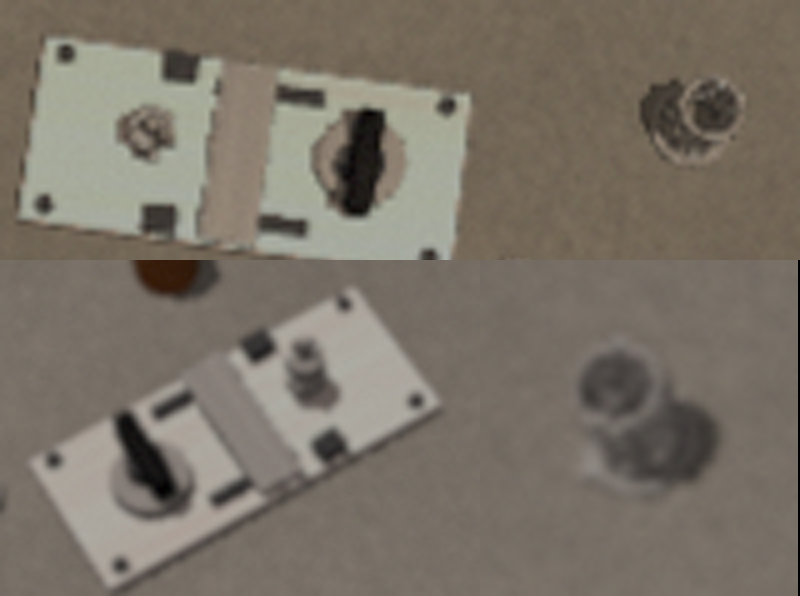

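The crop confirms both: the tall footed spring (flange visible at its foot) and the bare-metal aluminium block with an open cam handle. Next I average a few frames to get precise positions and the tab's direction.

```bash
python3 - <<'E'
from h import *
from scipy.optimize import least_squares
A={}
for n in('scene','top'):
    L=[snap(n) for _ in range(8)]
    im=np.mean([l[0] for l in L],0); D=np.array([l[1] for l in L]); D[D==0]=np.nan; d=np.nan_to_num(np.nanmedian(D,0))
    A[n]=im,d; np.savez('avg_%s.npz'%n,im=im,d=d)
    W=cloud(n,d).reshape(-1,3)
    def near(c,R,z0,z1): 
        m=(np.hypot(W[:,0]-c[0],W[:,1]-c[1])<R)&(W[:,2]>z0)&(W[:,2]<z1); return W[m]
    z=near((.53,-.05),.4,-.03,.03)[:,2]; h=np.histogram(z,60); print(n,'ztable',h[1][h[0].argmax()].round(4))
    s=near((.55,-.295),.05,.045,.08); print('spring top',len(s),s.mean(0).round(4),s.min(0).round(4),s.max(0).round(4))
    s=near((.53,-.003),.03,.06,.09); print('rod',len(s),s.mean(0).round(4),s.min(0).round(4),s.max(0).round(4))
    s=near((.52,-.11),.05,.045,.08); c,eg,ev=cv2.PCACompute2(s[:,:2].astype(np.float64),None); print('cam',len(s),s.mean(0).round(4),c,ev[0],np.ptp((s[:,:2]-c)@ev[0]))
    s=near((.52,-.06),.16,.008,.02)
    r_=cv2.minAreaRect(s[:,:2].astype(np.float32)); print('plate',len(s),r_)
E
```

```text
scene ztable -0.0004
spring top 112 [ 0.5403 -0.2906  0.0537] [ 0.522  -0.3073  0.0452] [ 0.5565 -0.2728  0.0589]
rod 20 [ 0.5299 -0.0024  0.0694] [ 0.5254 -0.006   0.0614] [0.533  0.0035 0.0746]Traceback (most recent call last):
  File "<stdin>", line 14, in <module>
ValueError: matmul: Input operand 1 has a mismatch in its core dimension 0, with gufunc signature (n?,k),(k,m?)->(n?,m?) (size 1 is different from 2)
```

```bash
python3 - <<'E'
from h import *
out=[]
for n in('scene','top'):
    if n=='scene': z=np.load('avg_scene.npz'); im,d=z['im'],z['d']
    else:
        L=[snap(n) for _ in range(8)]
        im=np.mean([l[0] for l in L],0); D=np.array([l[1] for l in L]); D[D==0]=np.nan; d=np.nan_to_num(np.nanmedian(D,0)); np.savez('avg_top.npz',im=im,d=d)
    W=cloud(n,d).reshape(-1,3)
    def near(c,R,z0,z1): 
        m=(np.hypot(W[:,0]-c[0],W[:,1]-c[1])<R)&(W[:,2]>z0)&(W[:,2]<z1); return W[m]
    z=near((.53,-.05),.4,-.03,.03)[:,2]; h=np.histogram(z,60); print(n,'ztable',h[1][h[0].argmax()].round(4))
    s=near((.545,-.292),.05,.052,.08); print('spring top',len(s),s.mean(0).round(4),s.min(0).round(4),s.max(0).round(4), cv2.minEnclosingCircle(s[:,:2].astype(np.float32)))
    s=near((.53,-.003),.03,.064,.09); print('rod',len(s),s.mean(0).round(4),s.min(0).round(4),s.max(0).round(4))
    s=near((.52,-.11),.05,.047,.08); c,ev,eg=cv2.PCACompute2(s[:,:2].astype(np.float64),None); q=(s[:,:2]-c)@ev.T; print('cam',len(s),s.mean(0).round(4),cv2.minAreaRect(s[:,:2].astype(np.float32)),ev[0],np.ptp(q,0))
    s=near((.52,-.06),.13,.008,.017); print('plate',len(s),cv2.minAreaRect(s[:,:2].astype(np.float32)))
    # rectified plane z=4mm around spring, 0.5mm/px, up=+x left=+y
    g=np.arange(-45,45,.25)/1e3; X,Y=np.meshgrid(g,g,indexing='ij'); X=.543-X; Y=-.291-Y
    p=proj(n,np.stack([X,Y,X*0+.003],-1)).reshape(len(g),len(g),2).astype(np.float32)
    t=cv2.remap(im.astype(np.float32),p[...,0],p[...,1],cv2.INTER_CUBIC); t=np.clip((t-t.min())*1.6,0,255).astype(np.uint8); out.append(t)
save(np.hstack(out),'rect.png')
E
```

```text
scene ztable -0.0004
spring top 78 [ 0.5392 -0.2905  0.056 ] [ 0.522  -0.3071  0.052 ] [ 0.5559 -0.2728  0.0589] ((0.5388437509536743, -0.28996703028678894), 0.017433399334549904)
rod 19 [ 0.5297 -0.0025  0.0698] [ 0.5254 -0.006   0.0647] [0.533  0.0035 0.0746]
cam 132 [ 0.5142 -0.1116  0.0531] ((0.5137956738471985, -0.11090905964374542), (0.01419795211404562, 0.05329448729753494), 80.87214660644531) [ 0.98891381 -0.14849069] [0.05329101 0.01426956]
plate 2481 ((0.4832890033721924, -0.04610082507133484), (0.23029540479183197, 0.17793743312358856), 82.23407745361328)
top ztable -0.0002
spring top 56 [ 0.5378 -0.2888  0.0568] [ 0.521  -0.3074  0.0523] [ 0.5549 -0.2736  0.0594] ((0.5382606983184814, -0.29025620222091675), 0.017400166019797325)
rod 13 [ 5.268e-01 -3.000e-04  7.200e-02] [ 0.5234 -0.0038  0.0683] [0.5315 0.0038 0.0748]
cam 114 [ 0.5111 -0.1093  0.0537] ((0.5112169981002808, -0.10944564640522003), (0.013738490641117096, 0.05276717245578766), 81.10631561279297) [ 0.98770214 -0.15634729] [0.05277647 0.0137487 ]
plate 2338 ((0.5200989246368408, -0.05033230781555176), (0.23013295233249664, 0.10038677603006363), 81.97071075439453)
```

View pics/rect.png

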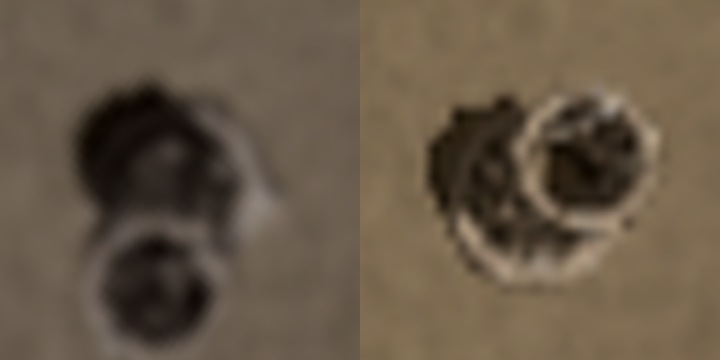

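The scene view (left half) shows the tab bulge at about (272,205), which is roughly the world −y direction, so the key already points near seat −y (azimuth about −98°). Estimates are spring (0.5386, −0.290), seat (0.5277, −0.001) and cam (0.5125, −0.110). Now I move, starting with a helper for the step sizes.

```bash
cat > go.py <<'E'
import sys, numpy as np
from plant import r
from scipy.spatial.transform import Rotation as R
s=r.get_state(); M=R.from_quat(s['eef_rot']).as_matrix(); p=s['tool_pos']
print('t',round(s['clock'],2),'p',p.round(4),'yaw_y',np.degrees(np.arctan2(M[1,1],M[0,1])).round(2),'tilt',(M[:2,2]*57.3).round(2),'q',s['q'].round(2),'F',s['contact_force'].round(1),'Mz',s['moment'].round(2),'op',round(s['opening'],3),'ff',round(s['finger_force'],1))
for a in sys.argv[1:]:
    t=np.array(eval(a),float); print(a,'-> tool cm',(100*M.T@(t-p)).round(2)); p=t
E
python3 go.py '(.48,.25,.24)' '(.5386,-.29,.15)'
```

```text
t 0.9 p [0.1375 0.6097 0.2388] yaw_y 77.3 tilt [0.   0.01] q [-1.32  0.69 -0.19  1.57  0.16  0.9  -0.22] F [0.2 0.4 0.4] Mz [-0.04 -0.   -0.02] op 0.999 ff 0.0
(.48,.25,.24) -> tool cm [-41.33 -27.56  -0.13]
(.5386,-.29,.15) -> tool cm [-17.59 -51.39   9.  ]
```

```bash
python3 -m creep '[{"tx":-3.4,"ty":-2.3},{"tx":-3.4,"ty":-2.3},{"tx":-3.4,"ty":-2.3},{"tx":-3.4,"ty":-2.3},{"tx":-3.4,"ty":-2.3},{"tx":-3.4,"ty":-2.3},{"tx":-3.4,"ty":-2.3},{"tx":-3.4,"ty":-2.3}]'
python3 -m creep '[{"tx":-3.4,"ty":-2.3},{"tx":-3.4,"ty":-2.3},{"tx":-3.4,"ty":-2.3},{"tx":-3.4,"ty":-2.3},{"tx":-1.2,"ty":-3.7},{"tx":-1.2,"ty":-3.7},{"tx":-1.2,"ty":-3.7},{"tx":-1.2,"ty":-3.7}]'
python3 -m creep '[{"tx":-1.2,"ty":-3.7},{"tx":-1.2,"ty":-3.7},{"tx":-1.2,"ty":-3.7},{"tx":-1.2,"ty":-3.7},{"tx":-1.2,"ty":-3.7},{"tx":-1.2,"ty":-3.7},{"tz":2},{}]'
python3 go.py '(.5386,-.29,.12)'
```

```text
t 0.9 p [0.1375 0.6097 0.2388] yaw_y 77.3 tilt [0.   0.01] q [-1.32  0.69 -0.19  1.57  0.16  0.9  -0.22] F [0.2 0.4 0.4] Mz [-0.04 -0.   -0.02] op 0.999 ff 0.0
(.5386,-.29,.12) -> tool cm [-58.92 -78.95  11.87]$[0]: bad value
$[0]: bad value
$[0]: bad value
```

```bash
python3 -m creep '[{"grip":1,"tx":-3.4,"ty":-2.3,"tz":0,"spin":0},{"grip":1,"tx":-3.4,"ty":-2.3,"tz":0,"spin":0},{"grip":1,"tx":-3.4,"ty":-2.3,"tz":0,"spin":0},{"grip":1,"tx":-3.4,"ty":-2.3,"tz":0,"spin":0},{"grip":1,"tx":-3.4,"ty":-2.3,"tz":0,"spin":0},{"grip":1,"tx":-3.4,"ty":-2.3,"tz":0,"spin":0},{"grip":1,"tx":-3.4,"ty":-2.3,"tz":0,"spin":0},{"grip":1,"tx":-3.4,"ty":-2.3,"tz":0,"spin":0}]'
python3 -m creep '[{"grip":1,"tx":-3.4,"ty":-2.3,"tz":0,"spin":0},{"grip":1,"tx":-3.4,"ty":-2.3,"tz":0,"spin":0},{"grip":1,"tx":-3.4,"ty":-2.3,"tz":0,"spin":0},{"grip":1,"tx":-3.4,"ty":-2.3,"tz":0,"spin":0},{"grip":1,"tx":-1.2,"ty":-3.7,"tz":0,"spin":0},{"grip":1,"tx":-1.2,"ty":-3.7,"tz":0,"spin":0},{"grip":1,"tx":-1.2,"ty":-3.7,"tz":0,"spin":0},{"grip":1,"tx":-1.2,"ty":-3.7,"tz":0,"spin":0}]'
python3 go.py '(.5386,-.29,.12)'
```

```text
clock: 1.57
tool_pos: [0.3635, 0.3689, 0.239]
eef_rot: [0.111, 0.994, 0.0, 0.0]
contact_force: [1.5, 0.2, -0.6]
opening: 1.003
finger_force: 0.0
clock: 2.23
tool_pos: [0.4892, 0.094, 0.2388]
eef_rot: [0.111, 0.994, 0.0, 0.0]
contact_force: [0.0, 0.1, 0.1]
opening: 1.004
finger_force: 0.0
t 2.23 p [0.4892 0.094  0.2388] yaw_y 77.29 tilt [0.02 0.01] q [-0.1   0.53 -0.28  1.94  0.22  0.7   0.84] F [0.  0.1 0.1] Mz [-0.01 -0.06  0.04] op 1.004 ff 0.0
(.5386,-.29,.12) -> tool cm [-13.27 -36.37  11.88]
```

```bash
python3 -m creep '[{"grip":1,"tx":-1.3,"ty":-3.6,"tz":0,"spin":0},{"grip":1,"tx":-1.3,"ty":-3.6,"tz":0,"spin":0},{"grip":1,"tx":-1.3,"ty":-3.6,"tz":0,"spin":0},{"grip":1,"tx":-1.3,"ty":-3.6,"tz":0,"spin":0},{"grip":1,"tx":-1.3,"ty":-3.6,"tz":0.5,"spin":0},{"grip":1,"tx":-1.3,"ty":-3.6,"tz":0.5,"spin":0},{"grip":1,"tx":-1.3,"ty":-3.6,"tz":1,"spin":0},{"grip":1,"tx":-1.3,"ty":-3.6,"tz":1,"spin":0}]'
python3 -m creep '[{"grip":1,"tx":-1.3,"ty":-3.6,"tz":2,"spin":0},{"grip":1,"tx":-1.3,"ty":-3.6,"tz":2,"spin":0},{"grip":1,"tx":0,"ty":0,"tz":3,"spin":0},{"grip":1,"tx":0,"ty":0,"tz":0,"spin":0},{"grip":1,"tx":0,"ty":0,"tz":0,"spin":0}]'
python3 go.py '(.5386,-.29,.028)'
```

```text
clock: 2.9
tool_pos: [0.5274, -0.2101, 0.2088]
eef_rot: [0.111, 0.994, -0.0, 0.001]
contact_force: [0.2, 0.0, 0.8]
opening: 1.004
finger_force: 0.0
clock: 3.32
tool_pos: [0.5354, -0.2806, 0.139]
eef_rot: [0.111, 0.994, 0.001, -0.002]
contact_force: [-0.4, 0.2, 0.1]
opening: 1.004
finger_force: 0.0
t 3.32 p [ 0.5354 -0.2806  0.139 ] yaw_y 77.29 tilt [-0.16  0.12] q [ 0.56  0.8  -0.27  1.71  0.31  0.68  1.47] F [-0.4  0.2  0.1] Mz [0.05 0.04 0.02] op 1.004 ff 0.0
(.5386,-.29,.028) -> tool cm [-0.55 -0.86 11.1 ]
```

```bash
python3 -m creep '[{"grip":1,"tx":-0.3,"ty":-0.4,"tz":3.5,"spin":0},{"grip":1,"tx":-0.25,"ty":-0.46,"tz":3.5,"spin":0},{"grip":0.5,"tx":0,"ty":0,"tz":2.5,"spin":0},{"grip":0.2,"tx":0,"ty":0,"tz":1.6,"spin":0},{"grip":0,"tx":0,"ty":0,"tz":0,"spin":0},{"grip":-0.1,"tx":0,"ty":0,"tz":0,"spin":0}]' 5
python3 go.py '(.5386,-.29,.028)'
```

```text
clock: 3.82
tool_pos: [0.5411, -0.2896, 0.0304]
eef_rot: [0.11, 0.994, 0.0, 0.001]
contact_force: [-0.2, 0.3, 0.7]
opening: 0.722
finger_force: 0.0
t 3.82 p [ 0.5411 -0.2896  0.0304] yaw_y 77.41 tilt [0.08 0.03] q [ 0.53  0.97 -0.21  1.72  0.37  0.48  1.44] F [-0.2  0.3  0.7] Mz [ 0.    0.   -0.02] op 0.722 ff 0.0
(.5386,-.29,.028) -> tool cm [ 0.24 -0.1   0.24]
```

```bash
python3 -m creep '[{"grip":-0.1,"tx":0,"ty":0,"tz":0,"spin":0},{"grip":-0.1,"tx":0,"ty":0,"tz":0,"spin":0},{"grip":-0.1,"tx":0,"ty":0,"tz":0,"spin":0}]' 5
python3 go.py '(.5386,-.29,.028)'; python3 - <<'E'
from h import *
a,_=snap('scene'); np.savez('pre.npz',a=a)
E
```

```text
clock: 4.07
tool_pos: [0.541, -0.2911, 0.0309]
eef_rot: [0.111, 0.994, -0.0, 0.001]
contact_force: [-0.5, 0.1, -0.7]
opening: 0.487
finger_force: 0.0
t 4.07 p [ 0.541  -0.2911  0.0309] yaw_y 77.31 tilt [ 0.16 -0.06] q [ 0.53  0.97 -0.21  1.72  0.37  0.48  1.43] F [-0.5  0.1 -0.7] Mz [-0.02  0.02 -0.02] op 0.487 ff 0.0
(.5386,-.29,.028) -> tool cm [0.26 0.06 0.29]
```

```bash
python3 -m creep '[{"grip":-0.05,"tx":0.25,"ty":0.05,"tz":0.3,"spin":0},{"grip":-0.1,"tx":0,"ty":0,"tz":0,"spin":0},{"grip":-0.2,"tx":0,"ty":0,"tz":0,"spin":0},{"grip":-0.3,"tx":0,"ty":0,"tz":0,"spin":0},{"grip":-0.5,"tx":0,"ty":0,"tz":0,"spin":0},{"grip":-0.7,"tx":0,"ty":0,"tz":0,"spin":0}]' 5
python3 -m creep '[{"grip":-1,"tx":0,"ty":0,"tz":0,"spin":0},{"grip":-1,"tx":0,"ty":0,"tz":0,"spin":0},{"grip":-1,"tx":0,"ty":0,"tz":0,"spin":0}]' 20
python3 go.py
```

```text
clock: 4.62
tool_pos: [0.5373, -0.2896, 0.026]
eef_rot: [0.111, 0.994, 0.0, -0.0]
contact_force: [-0.3, 1.1, 0.4]
opening: 0.384
finger_force: 5.0
clock: 4.87
tool_pos: [0.5375, -0.2899, 0.026]
eef_rot: [0.111, 0.994, 0.0, -0.0]
contact_force: [-0.1, -0.1, 0.5]
opening: 0.378
finger_force: 19.8
t 4.87 p [ 0.5375 -0.2899  0.026 ] yaw_y 77.29 tilt [-0.    0.01] q [ 0.53  0.97 -0.2   1.73  0.37  0.47  1.43] F [-0.1 -0.1  0.5] Mz [ 0.08  0.01 -0.02] op 0.378 ff 19.8
```

```bash
python3 -m creep '[{"grip":-1,"tx":0,"ty":0,"tz":-1,"spin":0},{"grip":-1,"tx":0,"ty":0,"tz":-2.5,"spin":0},{"grip":-1,"tx":0,"ty":0,"tz":-3,"spin":0},{"grip":-1,"tx":0,"ty":0,"tz":-3,"spin":0},{"grip":-1,"tx":0,"ty":0,"tz":-2.5,"spin":0},{"grip":-1,"tx":0,"ty":0,"tz":0,"spin":0},{"grip":-1,"tx":0,"ty":0,"tz":0,"spin":0}]' 25
python3 go.py '(.5267,-.001,.15)'
```

```text
clock: 5.45
tool_pos: [0.5384, -0.2905, 0.148]
eef_rot: [0.111, 0.994, -0.001, 0.002]
contact_force: [0.2, -0.0, -1.8]
opening: 0.376
finger_force: 24.7
t 5.45 p [ 0.5384 -0.2905  0.148 ] yaw_y 77.27 tilt [ 0.19 -0.1 ] q [ 0.58  0.79 -0.28  1.69  0.31  0.7   1.49] F [ 0.2 -0.  -1.8] Mz [0.05 0.04 0.01] op 0.376 ff 24.7
(.5267,-.001,.15) -> tool cm [ 7.52 27.98 -0.26]
```

```bash
python3 -m creep '[{"grip":-1,"tx":0.6,"ty":2,"tz":0,"spin":0},{"grip":-1,"tx":1,"ty":4,"tz":0,"spin":0},{"grip":-1,"tx":1,"ty":4,"tz":0,"spin":0},{"grip":-1,"tx":1,"ty":4,"tz":0,"spin":0},{"grip":-1,"tx":1,"ty":4,"tz":0,"spin":0},{"grip":-1,"tx":1,"ty":3,"tz":0,"spin":0},{"grip":-1,"tx":1,"ty":3,"tz":0,"spin":0},{"grip":-1,"tx":0.7,"ty":2,"tz":0,"spin":0}]'
python3 -m creep '[{"grip":-1,"tx":0.1,"ty":1.5,"tz":0,"spin":0},{"grip":-1,"tx":0,"ty":0.5,"tz":0,"spin":0},{"grip":-1,"tx":0,"ty":0,"tz":0,"spin":0},{"grip":-1,"tx":0,"ty":0,"tz":0,"spin":0}]'
python3 go.py '(.5267,-.001,.15)';python3 - <<'E'
from h import *
a,_=snap('scene');b,_=snap('top')
p=proj('scene',[[.5277,-.001,.10],[.5277,-.001,.074]]); print(p, proj('top',[.5277,-.001,.1]))
u,v=p[0].astype(int)
c=cv2.resize(a[v-40:v+40,u-55:u+55],None,fx=5,fy=5,interpolation=cv2.INTER_CUBIC); save(np.clip(c*1.6,0,255).astype(np.uint8),'hold.png')
E
```

```text
clock: 6.12
tool_pos: [0.5219, -0.0162, 0.1449]
eef_rot: [0.109, 0.994, 0.001, -0.002]
contact_force: [-1.3, -0.1, -1.1]
opening: 0.379
finger_force: 24.7
clock: 6.45
tool_pos: [0.5264, -0.0017, 0.1454]
eef_rot: [0.111, 0.994, -0.001, -0.001]
contact_force: [0.6, -1.0, -1.3]
opening: 0.38
finger_force: 24.7
t 6.45 p [ 0.5264 -0.0017  0.1454] yaw_y 77.24 tilt [-0.09 -0.07] q [ 0.03  0.71 -0.19  1.95  0.26  0.51  1.01] F [ 0.6 -1.  -1.3] Mz [-0.09  0.02  0.04] op 0.38 ff 24.7
(.5267,-.001,.15) -> tool cm [-0.01  0.07 -0.46]
[[299.98118338 217.91487368]
 [300.3536977  223.79564006]] [[314.89520071 242.31771506]]
```

View pics/hold.png

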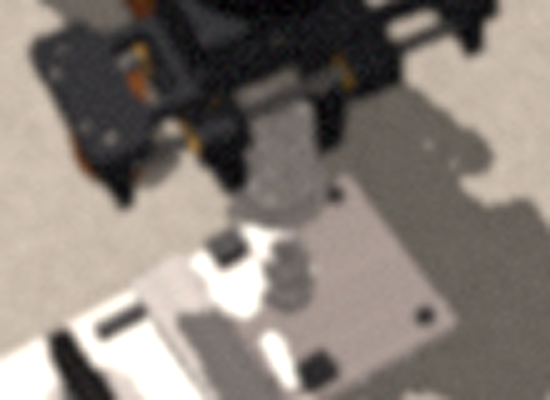

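The held spring's coils (about 243–323, row 150) line up roughly with the rod (about 288, rows 245–300). I'll check more finely with a model overlay.

```bash
python3 - <<'E'
from h import *
L=[snap('scene')[0] for _ in range(6)]; im=np.clip(np.mean(L,0)*1.4,0,255).astype(np.uint8)
import json
s=r.get_state(); p=s['tool_pos']; print(p.round(4))
x0,y0,w,h,k=275,185,50,70,8
c=cv2.resize(im[y0:y0+h,x0:x0+w],None,fx=k,fy=k,interpolation=cv2.INTER_CUBIC); o=c.copy()
th=np.linspace(0,2*np.pi,60)
def circ(cx,cy,z,rad,col):
    q=proj('scene',np.stack([cx+rad*np.cos(th),cy+rad*np.sin(th),0*th+z],-1)); q=((q-[x0,y0]+.5)*k).astype(np.int32); cv2.polylines(o,[q],True,col,1)
sx,sy=.5277,-.001
for z,R_ in((.0575,.012),(.0355,.012),(.074,.003),(.069,.005)): circ(sx,sy,z,R_,(255,0,0))
hx,hy=p[0]+.001,p[1]; zf=p[2]-.026
for z,R_ in((zf,.022),(zf+.004,.022),(zf+.02,.0175)): circ(hx,hy,z,R_,(0,255,0))
a=np.radians(-97); q=proj('scene',[[hx+.0265*np.cos(a),hy+.0265*np.sin(a),zf]])[0]; cv2.circle(o,tuple(((q-[x0,y0]+.5)*k).astype(int).tolist()),4,(255,255,0),1)
save(np.hstack([c,o])[:, :],'ov.png')
E
```

```text
[ 0.5269 -0.001   0.1461]
```

View pics/ov.png

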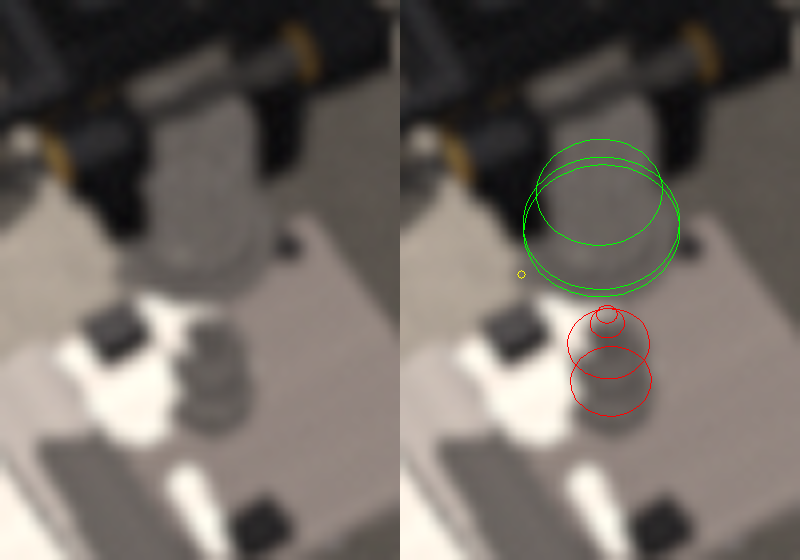

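The overlay agrees to about 1.5 mm. The red collars match the observed rod base, and the predicted tab point at (521,274) coincides with the observed protrusion at (120,275), so the key really is at about −97°. Now lowering towards the collar while watching the force.

```bash
python3 -m creep '[{"grip":-1,"tx":0,"ty":0,"tz":1.2,"spin":0},{"grip":-1,"tx":0,"ty":0,"tz":1.5,"spin":0},{"grip":-1,"tx":0,"ty":0,"tz":1.2,"spin":0},{"grip":-1,"tx":0,"ty":0,"tz":0.8,"spin":0},{"grip":-1,"tx":0,"ty":0,"tz":0.4,"spin":0},{"grip":-1,"tx":0,"ty":0,"tz":0,"spin":0}]' 25
python3 go.py '(.5267,-.001,.085)'
python3 -m creep '[{"grip":-1,"tx":0,"ty":0,"tz":0.3,"spin":0},{"grip":-1,"tx":0,"ty":0,"tz":0.3,"spin":0},{"grip":-1,"tx":0,"ty":0,"tz":0,"spin":0}]' 25
python3 go.py '(.5267,-.001,.0785)'
```

```text
clock: 7.35
tool_pos: [0.5265, -0.0005, 0.0944]
eef_rot: [0.111, 0.994, -0.0, -0.001]
contact_force: [-0.2, 0.6, -0.2]
opening: 0.376
finger_force: 24.7
t 7.35 p [ 5.265e-01 -5.000e-04  9.440e-02] yaw_y 77.29 tilt [-0.08 -0.  ] q [ 0.01  0.79 -0.15  1.98  0.29  0.39  0.98] F [-0.2  0.6 -0.2] Mz [-0.08 -0.03  0.03] op 0.376 ff 24.7
(.5267,-.001,.085) -> tool cm [-0.03 -0.04  0.94]
clock: 7.6
tool_pos: [0.5269, -0.0005, 0.0891]
eef_rot: [0.111, 0.994, 0.0, 0.0]
contact_force: [-0.2, -0.6, -0.7]
opening: 0.38
finger_force: 24.7
t 7.6 p [ 5.269e-01 -5.000e-04  8.910e-02] yaw_y 77.29 tilt [0.01 0.01] q [ 0.    0.8  -0.15  1.98  0.29  0.38  0.98] F [-0.2 -0.6 -0.7] Mz [-0.01  0.05  0.05] op 0.38 ff 24.7
(.5267,-.001,.0785) -> tool cm [ 0.01 -0.06  1.06]
```

```bash
for i in 1 2; do
python3 -m creep '[{"grip":-1,"tx":0,"ty":0,"tz":0.3,"spin":0},{"grip":-1,"tx":0,"ty":0,"tz":0,"spin":0},{"grip":-1,"tx":0,"ty":0,"tz":0,"spin":0}]' 25 >/dev/null
python3 go.py; done
python3 -m creep '[{"grip":-1,"tx":0,"ty":0,"tz":0.3,"spin":0},{"grip":-1,"tx":0,"ty":0,"tz":0.3,"spin":0},{"grip":-1,"tx":0,"ty":0,"tz":0,"spin":0},{"grip":-1,"tx":0,"ty":0,"tz":0,"spin":0}]' 25 >/dev/null
python3 go.py
```

```text
t 7.85 p [ 5.269e-01 -5.000e-04  8.610e-02] yaw_y 77.29 tilt [0. 0.] q [ 0.    0.81 -0.15  1.98  0.29  0.37  0.98] F [-0.9  0.  -1.3] Mz [ 0.01 -0.05 -0.03] op 0.378 ff 24.7
t 8.1 p [ 5.268e-01 -4.000e-04  8.300e-02] yaw_y 77.3 tilt [-0.02  0.  ] q [-0.    0.81 -0.14  1.98  0.29  0.37  0.97] F [ 0.5  0.8 -1.7] Mz [ 0.01 -0.01 -0.02] op 0.376 ff 24.7
t 8.43 p [ 5.271e-01 -3.000e-04  7.720e-02] yaw_y 77.3 tilt [0.03 0.01] q [-0.    0.82 -0.14  1.98  0.3   0.35  0.97] F [-0.2  0.1  2. ] Mz [0.01 0.04 0.04] op 0.377 ff 25.0
```

Contact at the upper collar is about 3 N. Now a light press and a clockwise sweep.

```bash
python3 -m creep '[{"grip":-1,"tx":0,"ty":0,"tz":0.1,"spin":5},{"grip":-1,"tx":0,"ty":0,"tz":0,"spin":5},{"grip":-1,"tx":0,"ty":0,"tz":0,"spin":0}]' 25 >/dev/null; python3 go.py
python3 -m creep '[{"grip":-1,"tx":0,"ty":0,"tz":0,"spin":5},{"grip":-1,"tx":0,"ty":0,"tz":0,"spin":5},{"grip":-1,"tx":0,"ty":0,"tz":0,"spin":0}]' 25 >/dev/null; python3 go.py
python3 -m creep '[{"grip":-1,"tx":0,"ty":0,"tz":0,"spin":5},{"grip":-1,"tx":0,"ty":0,"tz":0,"spin":5},{"grip":-1,"tx":0,"ty":0,"tz":0,"spin":0}]' 25 >/dev/null; python3 go.py
```

```text
t 8.68 p [ 5.273e-01 -2.000e-04  7.670e-02] yaw_y 67.09 tilt [0.06 0.  ] q [-0.03  0.82 -0.1   1.99  0.22  0.34  0.87] F [-0.7  0.7  6. ] Mz [-0.03  0.19 -0.02] op 0.382 ff 24.9
t 8.93 p [ 5.273e-01 -1.000e-04  7.670e-02] yaw_y 57.1 tilt [0.06 0.01] q [-0.05  0.82 -0.06  1.99  0.15  0.33  0.77] F [-1.  -0.2  4.6] Mz [ 0.04  0.19 -0.02] op 0.376 ff 24.9
t 9.18 p [ 5.273e-01 -1.000e-04  7.660e-02] yaw_y 47.1 tilt [0.07 0.02] q [-0.07  0.82 -0.03  1.99  0.07  0.33  0.67] F [-0.4  1.2  5.3] Mz [0.12 0.14 0.02] op 0.377 ff 24.9
```

```bash
python3 -m creep '[{"grip":-1,"tx":0,"ty":0,"tz":0,"spin":5},{"grip":-1,"tx":0,"ty":0,"tz":0,"spin":5},{"grip":-1,"tx":0,"ty":0,"tz":0,"spin":0}]' 25 >/dev/null; python3 go.py
python3 -m creep '[{"grip":-1,"tx":0,"ty":0,"tz":0,"spin":5},{"grip":-1,"tx":0,"ty":0,"tz":0,"spin":5},{"grip":-1,"tx":0,"ty":0,"tz":0,"spin":0}]' 25 >/dev/null; python3 go.py
python3 -m creep '[{"grip":-1,"tx":0,"ty":0,"tz":0,"spin":5},{"grip":-1,"tx":0,"ty":0,"tz":0,"spin":5},{"grip":-1,"tx":0,"ty":0,"tz":0,"spin":0}]' 25 >/dev/null; python3 go.py
```

```text
t 9.43 p [5.268e-01 1.000e-04 7.610e-02] yaw_y 37.22 tilt [-0.01  0.03] q [-0.09  0.83  0.    1.99 -0.01  0.33  0.57] F [-0.2  1.3 -1.2] Mz [0.21 0.09 0.02] op 0.375 ff 25.0
t 9.68 p [5.267e-01 2.000e-04 7.580e-02] yaw_y 27.35 tilt [-0.03  0.03] q [-0.11  0.83  0.04  1.99 -0.08  0.33  0.47] F [ 0.5  1.5 -1.8] Mz [ 0.31 -0.05  0.05] op 0.375 ff 25.0
t 9.93 p [5.269e-01 2.000e-04 7.590e-02] yaw_y 17.44 tilt [-0.01  0.03] q [-0.13  0.83  0.07  1.99 -0.16  0.33  0.37] F [ 0.7  1.6 -1.7] Mz [ 0.39 -0.13  0.01] op 0.377 ff 25.0
```

The force dropped to baseline between yaw 47° and 37°, so the key has entered the upper notch. Now lowering gently.

```bash
python3 -m creep '[{"grip":-1,"tx":0,"ty":0,"tz":0.2,"spin":0},{"grip":-1,"tx":0,"ty":0,"tz":0.1,"spin":0},{"grip":-1,"tx":0,"ty":0,"tz":0,"spin":0}]' 25 >/dev/null; python3 go.py
python3 -m creep '[{"grip":-1,"tx":0,"ty":0,"tz":0,"spin":-5},{"grip":-1,"tx":0,"ty":0,"tz":0,"spin":-5},{"grip":-1,"tx":0,"ty":0,"tz":0,"spin":0}]' 25 >/dev/null; python3 go.py
```

```text
t 10.18 p [ 5.272e-01 -1.000e-04  7.290e-02] yaw_y 17.46 tilt [0.03 0.03] q [-0.13  0.84  0.07  1.99 -0.16  0.32  0.37] F [ 0.3  3.1 -1.7] Mz [ 0.56 -0.23 -0.04] op 0.375 ff 25.0
t 10.43 p [ 0.5269 -0.      0.073 ] yaw_y 27.53 tilt [0.   0.05] q [-0.11  0.83  0.03  1.99 -0.08  0.32  0.47] F [ 0.2  2.2 -1.3] Mz [ 0.58 -0.13 -0.01] op 0.374 ff 25.0
```

```bash
python3 -m creep '[{"grip":-1,"tx":0.09,"ty":0.05,"tz":0,"spin":0},{"grip":-1,"tx":0,"ty":0,"tz":0,"spin":0},{"grip":-1,"tx":0,"ty":0,"tz":0,"spin":0}]' 25 >/dev/null; python3 go.py
python3 -m creep '[{"grip":-1,"tx":0,"ty":0,"tz":0.2,"spin":0},{"grip":-1,"tx":0,"ty":0,"tz":0.2,"spin":0},{"grip":-1,"tx":0,"ty":0,"tz":0,"spin":0},{"grip":-1,"tx":0,"ty":0,"tz":0,"spin":0}]' 25 >/dev/null; python3 go.py
```

```text
t 10.68 p [5.267e-01 3.000e-04 7.300e-02] yaw_y 27.22 tilt [-0.02 -0.02] q [-0.11  0.83  0.04  1.99 -0.08  0.32  0.47] F [-0.9  1.7 -1.3] Mz [ 0.19 -0.06  0.03] op 0.377 ff 25.0
t 11.02 p [5.267e-01 4.000e-04 6.880e-02] yaw_y 27.28 tilt [-0.04 -0.01] q [-0.11  0.84  0.03  1.99 -0.08  0.31  0.47] F [-0.2  0.1 -2.3] Mz [ 0.1  -0.01  0.  ] op 0.373 ff 24.9
```

```bash
python3 -m creep '[{"grip":-1,"tx":0,"ty":0,"tz":0.2,"spin":0},{"grip":-1,"tx":0,"ty":0,"tz":0.2,"spin":0},{"grip":-1,"tx":0,"ty":0,"tz":0.1,"spin":0},{"grip":-1,"tx":0,"ty":0,"tz":0,"spin":0},{"grip":-1,"tx":0,"ty":0,"tz":0,"spin":0}]' 25 >/dev/null; python3 go.py
python3 -m creep '[{"grip":-1,"tx":0,"ty":0,"tz":0.2,"spin":0},{"grip":-1,"tx":0,"ty":0,"tz":0.2,"spin":0},{"grip":-1,"tx":0,"ty":0,"tz":0.2,"spin":0},{"grip":-1,"tx":0,"ty":0,"tz":0,"spin":0},{"grip":-1,"tx":0,"ty":0,"tz":0,"spin":0}]' 25 >/dev/null; python3 go.py
python3 -m creep '[{"grip":-1,"tx":0,"ty":0,"tz":0.2,"spin":0},{"grip":-1,"tx":0,"ty":0,"tz":0.1,"spin":0},{"grip":-1,"tx":0,"ty":0,"tz":0,"spin":0},{"grip":-1,"tx":0,"ty":0,"tz":0,"spin":0}]' 25 >/dev/null; python3 go.py
```

```text
t 11.43 p [5.268e-01 4.000e-04 6.400e-02] yaw_y 27.28 tilt [-0.01 -0.01] q [-0.11  0.85  0.03  1.99 -0.08  0.3   0.47] F [-0.2  0.7 -1.1] Mz [ 0.02 -0.01 -0.05] op 0.375 ff 24.9
t 11.85 p [0.5268 0.0006 0.0579] yaw_y 27.3 tilt [-0.02  0.  ] q [-0.11  0.86  0.03  1.99 -0.08  0.29  0.47] F [ 0.4  0.1 -0.8] Mz [-0.07  0.06  0.04] op 0.374 ff 25.0
t 12.18 p [0.5269 0.0006 0.055 ] yaw_y 27.29 tilt [-0.  0.] q [-0.11  0.87  0.03  2.   -0.08  0.28  0.47] F [ 0.4 -0.1 -0.4] Mz [-0.04  0.07 -0.03] op 0.378 ff 25.0
```

```bash
python3 -m creep '[{"grip":-1,"tx":0,"ty":0,"tz":0.1,"spin":0},{"grip":-1,"tx":0,"ty":0,"tz":0.1,"spin":0},{"grip":-1,"tx":0,"ty":0,"tz":0,"spin":0},{"grip":-1,"tx":0,"ty":0,"tz":0,"spin":0}]' 25 >/dev/null; python3 go.py
```

```text
t 12.52 p [0.5269 0.0006 0.053 ] yaw_y 27.29 tilt [-0.    0.01] q [-0.11  0.87  0.03  2.   -0.08  0.28  0.47] F [-0.   0.2 -0.5] Mz [-0.05 -0.   -0.01] op 0.371 ff 25.0
```

```bash
python3 -m creep '[{"grip":-1,"tx":0,"ty":0,"tz":0.1,"spin":0},{"grip":-1,"tx":0,"ty":0,"tz":0.1,"spin":0},{"grip":-1,"tx":0,"ty":0,"tz":0,"spin":0},{"grip":-1,"tx":0,"ty":0,"tz":0,"spin":0}]' 25 >/dev/null; python3 go.py
python3 -m creep '[{"grip":-1,"tx":0,"ty":0,"tz":0.1,"spin":0},{"grip":-1,"tx":0,"ty":0,"tz":0.1,"spin":0},{"grip":-1,"tx":0,"ty":0,"tz":0,"spin":0},{"grip":-1,"tx":0,"ty":0,"tz":0,"spin":0}]' 25 >/dev/null; python3 go.py
```

```text
t 12.85 p [0.5268 0.0006 0.051 ] yaw_y 27.29 tilt [-0.01  0.01] q [-0.11  0.87  0.03  2.   -0.08  0.27  0.47] F [ 0.6  0.  -0.7] Mz [-0.07  0.01  0.02] op 0.376 ff 25.0
t 13.18 p [0.5269 0.0006 0.049 ] yaw_y 27.29 tilt [-0.01  0.  ] q [-0.11  0.88  0.03  2.   -0.08  0.27  0.47] F [ 0.6 -1.2 -1.6] Mz [ 0.01 -0.01 -0.01] op 0.374 ff 25.0
```

```bash
python3 -m creep '[{"grip":-1,"tx":0,"ty":0,"tz":0.2,"spin":0},{"grip":-1,"tx":0,"ty":0,"tz":0.2,"spin":0},{"grip":-1,"tx":0,"ty":0,"tz":0,"spin":0},{"grip":-1,"tx":0,"ty":0,"tz":0,"spin":0}]' 25 >/dev/null; python3 go.py
python3 -m creep '[{"grip":-1,"tx":0,"ty":0,"tz":0.2,"spin":0},{"grip":-1,"tx":0,"ty":0,"tz":0.2,"spin":0},{"grip":-1,"tx":0,"ty":0,"tz":0,"spin":0},{"grip":-1,"tx":0,"ty":0,"tz":0,"spin":0}]' 25 >/dev/null; python3 go.py
python3 - <<'E'
from h import *
L=[snap('scene')[0] for _ in range(4)]; im=np.clip(np.mean(L,0)*1.4,0,255).astype(np.uint8)
x0,y0,w,h,k=265,190,75,75,8
save(cv2.resize(im[y0:y0+h,x0:x0+w],None,fx=k,fy=k,interpolation=cv2.INTER_CUBIC),'low.png')
E
```

```text
t 13.52 p [0.5268 0.0006 0.0449] yaw_y 27.3 tilt [-0.02  0.01] q [-0.11  0.89  0.03  2.   -0.08  0.26  0.47] F [-0.2  0.8 -1.2] Mz [-0.09 -0.01 -0.06] op 0.374 ff 25.0
t 13.85 p [0.5268 0.0006 0.0409] yaw_y 27.29 tilt [-0.02  0.  ] q [-0.1   0.89  0.03  2.   -0.09  0.25  0.47] F [-0.3 -0.9 -0.4] Mz [-0.02  0.01  0.  ] op 0.375 ff 25.0
```

View pics/low.png

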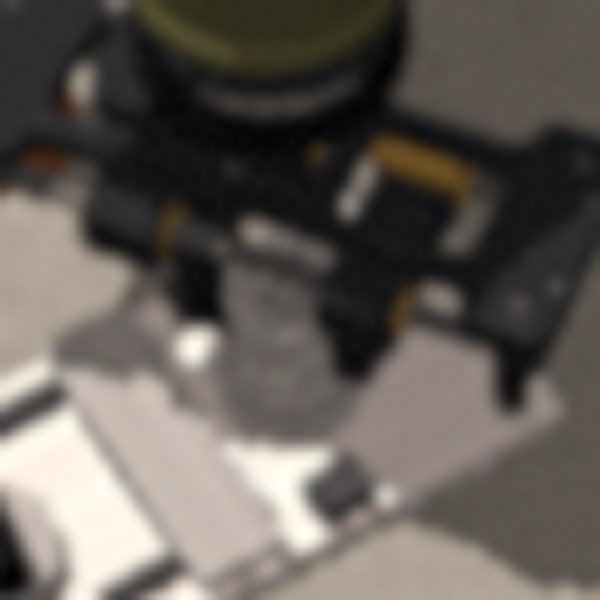

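The image shows the flange (centre about 285,400) practically on the base plate with both collars covered, so the lower notch happened to line up. Now pressing lightly home.

```bash
python3 -m creep '[{"grip":-1,"tx":0,"ty":0,"tz":0.2,"spin":0},{"grip":-1,"tx":0,"ty":0,"tz":0.1,"spin":0},{"grip":-1,"tx":0,"ty":0,"tz":0,"spin":0},{"grip":-1,"tx":0,"ty":0,"tz":0,"spin":0}]' 25 >/dev/null; python3 go.py
python3 -m creep '[{"grip":-1,"tx":0,"ty":0,"tz":0.1,"spin":0},{"grip":-1,"tx":0,"ty":0,"tz":0.1,"spin":0},{"grip":-1,"tx":0,"ty":0,"tz":0,"spin":0},{"grip":-1,"tx":0,"ty":0,"tz":0,"spin":0}]' 25 >/dev/null; python3 go.py
```

```text
t 14.38 p [0.5268 0.0006 0.038 ] yaw_y 27.29 tilt [-0.01  0.  ] q [-0.1   0.9   0.03  2.   -0.09  0.25  0.47] F [ 0.2  0.5 -0.5] Mz [-0.11  0.06  0.03] op 0.377 ff 25.0
t 14.72 p [0.527  0.0006 0.0369] yaw_y 27.28 tilt [0.03 0.01] q [-0.1   0.9   0.03  2.   -0.09  0.24  0.47] F [-1.3  0.   6.9] Mz [-0.06  0.29 -0.03] op 0.38 ff 24.9
```

The contact height of 0.038 is exactly 40 mm below the first snag (0.078), so the foot is home. Now relaxing the press, releasing, rising and checking.

```bash
python3 -m creep '[{"grip":-1,"tx":0,"ty":0,"tz":-0.1,"spin":0},{"grip":-1,"tx":0,"ty":0,"tz":0,"spin":0},{"grip":0.1,"tx":0,"ty":0,"tz":0,"spin":0},{"grip":0.3,"tx":0,"ty":0,"tz":0,"spin":0},{"grip":0.3,"tx":0,"ty":0,"tz":0,"spin":0},{"grip":0.3,"tx":0,"ty":0,"tz":0,"spin":0},{"grip":0.3,"tx":0,"ty":0,"tz":0,"spin":0}]' 25
python3 -m creep '[{"grip":0.3,"tx":0,"ty":0,"tz":-1,"spin":0},{"grip":0.3,"tx":0,"ty":0,"tz":-2,"spin":-6},{"grip":0.3,"tx":0,"ty":0,"tz":-3,"spin":-6},{"grip":0.3,"tx":0,"ty":0,"tz":-3,"spin":-6},{"grip":0.3,"tx":0,"ty":0,"tz":-3,"spin":-6},{"grip":0.3,"tx":0,"ty":0,"tz":0,"spin":-6},{"grip":0.3,"tx":0,"ty":0,"tz":0,"spin":-6},{"grip":0.3,"tx":0,"ty":0,"tz":0,"spin":-6}]' 25
python3 -m creep '[{"grip":0.3,"tx":-3.5,"ty":0,"tz":0,"spin":-6},{"grip":0.3,"tx":0,"ty":-4,"tz":0,"spin":-6},{"grip":0.3,"tx":0,"ty":-4,"tz":0,"spin":0},{"grip":0.3,"tx":0,"ty":-3,"tz":0,"spin":0},{"grip":0.3,"tx":0,"ty":0,"tz":0,"spin":0}]' 25 
python3 go.py '(.5125,-.1102,.15)'
python3 - <<'E'
from h import *
im,d=snap('scene'); W=cloud('scene',d).reshape(-1,3)
b,db=snap('top'); V=cloud('top',db).reshape(-1,3)
for w in(W,V):
    m=(np.hypot(w[:,0]-.5277,w[:,1])<.035)&(w[:,2]>.055)&(w[:,2]<.1); s=w[m]; print(len(s), s.max(0).round(4) if len(s) else 0, s.min(0).round(4) if len(s) else 0)
k=7
save(cv2.resize(np.clip(im[205:285,230:340]*1.3,0,255).astype(np.uint8),None,fx=k,fy=k,interpolation=cv2.INTER_CUBIC),'rel.png')
E
```

```text
clock: 15.3
tool_pos: [0.5269, 0.0006, 0.037]
eef_rot: [0.52, 0.854, 0.0, -0.0]
contact_force: [0.7, -0.2, -0.0]
opening: 0.65
finger_force: 0.0
clock: 15.97
tool_pos: [0.5273, 0.0003, 0.1587]
eef_rot: [0.177, 0.984, -0.0, 0.001]
contact_force: [0.1, -0.0, 0.3]
opening: 0.647
finger_force: 0.0
clock: 16.38
tool_pos: [0.5364, -0.1294, 0.1574]
eef_rot: [0.082, 0.997, -0.003, -0.001]
contact_force: [-1.0, -1.5, -0.1]
opening: 0.647
finger_force: 0.0
t 16.38 p [ 0.5364 -0.1294  0.1574] yaw_y 80.62 tilt [-0.14 -0.39] q [ 0.29  0.71 -0.24  1.86  0.29  0.6   1.28] F [-1.  -1.5 -0.1] Mz [ 0.01  0.03 -0.02] op 0.647 ff 0.0
(.5125,-.1102,.15) -> tool cm [2.67 1.51 0.73]
151 [0.5459 0.0138 0.0757] [ 0.5108 -0.0208  0.055 ]
119 [0.5422 0.014  0.078 ] [ 0.51   -0.019   0.0554]
```

View pics/rel.png

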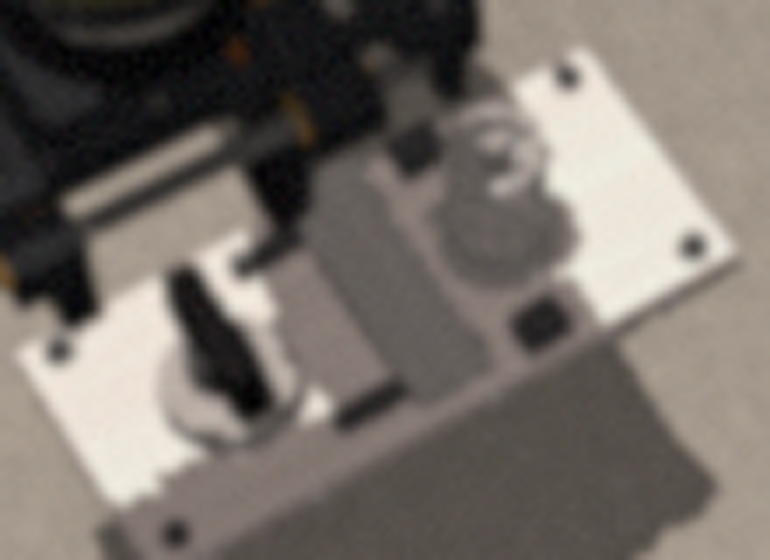

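The spring now stands over the rod on the plate, with the rod tip visible in the coil at about (497,160). Its top reads about 0.07 m, the home height (it would be 0.088 if snagged). The cam handle is at about (220,345), still open. Next the cam.

```bash
python3 -m creep '[{"grip":0.1,"tx":1.5,"ty":0.8,"tz":0.5,"spin":0},{"grip":0,"tx":1.1,"ty":0.7,"tz":1,"spin":0},{"grip":0,"tx":0,"ty":0,"tz":2,"spin":0},{"grip":0,"tx":0,"ty":0,"tz":2,"spin":0},{"grip":0,"tx":0,"ty":0,"tz":0,"spin":0},{"grip":0,"tx":0,"ty":0,"tz":0,"spin":0}]' 10
python3 go.py '(.5125,-.1102,.031)'
```

```text
clock: 16.98
tool_pos: [0.5152, -0.0992, 0.102]
eef_rot: [0.075, 0.997, 0.0, -0.001]
contact_force: [0.6, 0.3, 0.5]
opening: 0.5
finger_force: 0.0
t 16.98 p [ 0.5152 -0.0992  0.102 ] yaw_y 81.44 tilt [-0.09  0.05] q [ 0.22  0.78 -0.19  1.98  0.33  0.41  1.2 ] F [0.6 0.3 0.5] Mz [ 0.02 -0.04 -0.05] op 0.5 ff 0.0
(.5125,-.1102,.031) -> tool cm [ 0.1  -1.13  7.1 ]
```

```bash
python3 -m creep '[{"grip":0,"tx":0.15,"ty":-1.05,"tz":2,"spin":0},{"grip":0,"tx":0,"ty":0,"tz":2,"spin":0},{"grip":0,"tx":0,"ty":0,"tz":2,"spin":0},{"grip":0,"tx":0,"ty":0,"tz":0.9,"spin":0},{"grip":0,"tx":0,"ty":0,"tz":0,"spin":0},{"grip":0,"tx":0,"ty":0,"tz":0,"spin":0}]' 5
python3 go.py '(.512,-.1095,.031)'
```

```text
clock: 17.48
tool_pos: [0.513, -0.1106, 0.0339]
eef_rot: [0.076, 0.997, 0.0, 0.0]
contact_force: [-0.5, -0.7, 0.4]
opening: 0.499
finger_force: 0.0
t 17.48 p [ 0.513  -0.1106  0.0339] yaw_y 81.33 tilt [0.05 0.01] q [ 0.2   0.9  -0.12  2.    0.37  0.26  1.18] F [-0.5 -0.7  0.4] Mz [ 0.01 -0.    0.03] op 0.499 ff 0.0
(.512,-.1095,.031) -> tool cm [0.12 0.09 0.29]
```

```bash
python3 -m creep '[{"grip":-0.2,"tx":0.1,"ty":0.08,"tz":0.2,"spin":0},{"grip":-0.4,"tx":0,"ty":0,"tz":0,"spin":0},{"grip":-0.6,"tx":0,"ty":0,"tz":0,"spin":0},{"grip":-0.8,"tx":0,"ty":0,"tz":0,"spin":0},{"grip":-1,"tx":0,"ty":0,"tz":0,"spin":0},{"grip":-1,"tx":0,"ty":0,"tz":0,"spin":0},{"grip":-1,"tx":0,"ty":0,"tz":0,"spin":0}]' 5
python3 go.py
```

```text
clock: 18.07
tool_pos: [0.512, -0.1091, 0.0316]
eef_rot: [0.075, 0.997, 0.001, 0.001]
contact_force: [-0.9, 3.5, 5.7]
opening: 0.161
finger_force: 5.0
t 18.07 p [ 0.512  -0.1091  0.0316] yaw_y 81.34 tilt [0.07 0.07] q [ 0.19  0.91 -0.12  2.    0.37  0.25  1.18] F [-0.9  3.5  5.7] Mz [0.74 0.06 0.01] op 0.161 ff 5.0
```

```bash
python3 -m creep '[{"grip":-1,"tx":0,"ty":0.08,"tz":-0.2,"spin":0},{"grip":-1,"tx":0,"ty":0,"tz":0,"spin":0},{"grip":-1,"tx":0,"ty":0,"tz":0,"spin":0}]' 5 >/dev/null
python3 go.py
```

```text
t 18.32 p [ 0.5117 -0.109   0.033 ] yaw_y 81.3 tilt [0.   0.03] q [ 0.19  0.9  -0.12  2.    0.37  0.25  1.18] F [ 1.4  2.4 -1.6] Mz [ 0.47 -0.12 -0.06] op 0.156 ff 5.0
```

```bash
python3 -m creep '[{"grip":-1,"tx":0,"ty":0.1,"tz":0,"spin":0},{"grip":-1,"tx":0,"ty":0,"tz":0,"spin":0},{"grip":-1,"tx":0,"ty":0,"tz":0,"spin":0}]' 12 >/dev/null
python3 go.py
python3 -m creep '[{"grip":-1,"tx":0,"ty":0,"tz":0,"spin":5},{"grip":-1,"tx":0,"ty":0,"tz":0,"spin":5},{"grip":-1,"tx":0,"ty":0,"tz":0,"spin":5},{"grip":-1,"tx":0,"ty":0,"tz":0,"spin":0}]' 12 >/dev/null
python3 go.py
```

```text
t 18.57 p [ 0.5117 -0.109   0.033 ] yaw_y 81.26 tilt [-0.01 -0.04] q [ 0.19  0.9  -0.12  2.    0.37  0.25  1.18] F [ 0.3 -0.9 -1.6] Mz [-0.07 -0.13 -0.03] op 0.158 ff 12.0
t 18.9 p [ 0.5118 -0.1087  0.033 ] yaw_y 66.15 tilt [-0.   -0.03] q [ 0.17  0.9  -0.07  2.01  0.25  0.24  1.03] F [ 1.  -0.1 -2.4] Mz [ 0.05 -0.17 -0.05] op 0.162 ff 12.0
```

```bash
python3 -m creep '[{"grip":-1,"tx":0,"ty":0,"tz":0,"spin":5},{"grip":-1,"tx":0,"ty":0,"tz":0,"spin":5},{"grip":-1,"tx":0,"ty":0,"tz":0,"spin":5},{"grip":-1,"tx":0,"ty":0,"tz":0,"spin":5},{"grip":-1,"tx":0,"ty":0,"tz":0,"spin":5},{"grip":-1,"tx":0,"ty":0,"tz":0,"spin":0}]' 12 >/dev/null
python3 go.py
python3 -m creep '[{"grip":-1,"tx":0,"ty":0,"tz":0,"spin":5},{"grip":-1,"tx":0,"ty":0,"tz":0,"spin":5},{"grip":-1,"tx":0,"ty":0,"tz":0,"spin":5},{"grip":-1,"tx":0,"ty":0,"tz":0,"spin":5},{"grip":-1,"tx":0,"ty":0,"tz":0,"spin":0}]' 12 >/dev/null
python3 go.py
```

```text
t 19.4 p [ 0.5122 -0.1082  0.033 ] yaw_y 41.31 tilt [0.03 0.  ] q [ 0.13  0.9  -0.01  2.01  0.05  0.23  0.79] F [ 1.8  0.3 -3. ] Mz [ 0.13 -0.37 -0.06] op 0.161 ff 12.0
t 19.82 p [ 0.5126 -0.1079  0.033 ] yaw_y 21.41 tilt [0.08 0.02] q [ 0.1   0.91  0.03  2.01 -0.12  0.23  0.61] F [ 3.  -0.  -3.6] Mz [ 0.21 -0.53 -0.01] op 0.16 ff 12.0
```

```bash
python3 -m creep '[{"grip":-1,"tx":0,"ty":0.1,"tz":0,"spin":5},{"grip":-1,"tx":0,"ty":0,"tz":0,"spin":5},{"grip":-1,"tx":0,"ty":0,"tz":0,"spin":5},{"grip":-1,"tx":0,"ty":0,"tz":0,"spin":4},{"grip":-1,"tx":0,"ty":0,"tz":0,"spin":0}]' 12 >/dev/null
python3 go.py
python3 -m creep '[{"grip":-1,"tx":0,"ty":0,"tz":0,"spin":3},{"grip":-1,"tx":0,"ty":0,"tz":0,"spin":3},{"grip":-1,"tx":0,"ty":0,"tz":0,"spin":0}]' 12 >/dev/null
python3 go.py
python3 -m creep '[{"grip":-1,"tx":0,"ty":0,"tz":0,"spin":2},{"grip":-1,"tx":0,"ty":0,"tz":0,"spin":1},{"grip":-1,"tx":0,"ty":0,"tz":0,"spin":0}]' 12 >/dev/null
python3 go.py
```

```text
t 20.23 p [ 0.5131 -0.1078  0.033 ] yaw_y 2.48 tilt [0.02 0.  ] q [ 0.07  0.91  0.08  2.01 -0.27  0.23  0.43] F [ 2.7  1.2 -5.4] Mz [ 0.12 -0.42 -0.  ] op 0.153 ff 12.0
t 20.48 p [ 0.5132 -0.1078  0.033 ] yaw_y -3.48 tilt [0.04 0.01] q [ 0.06  0.91  0.09  2.01 -0.32  0.24  0.37] F [ 2.2  1.8 -5. ] Mz [ 0.12 -0.51 -0.09] op 0.156 ff 12.0
t 20.73 p [ 0.5132 -0.1076  0.0331] yaw_y -6.59 tilt [0.04 0.02] q [ 0.06  0.91  0.1   2.01 -0.35  0.24  0.34] F [ 3.7  0.5 -4.6] Mz [ 0.27 -0.63  0.27] op 0.161 ff 12.4
```

Mz rose to 0.27 N m, so the cam is at its stop after about 88° of turn. Now releasing and checking.

```bash
python3 -m creep '[{"grip":-1,"tx":0,"ty":0,"tz":0,"spin":1},{"grip":-0.6,"tx":0,"ty":0,"tz":0,"spin":0},{"grip":-0.2,"tx":0,"ty":0,"tz":0,"spin":0},{"grip":0,"tx":0,"ty":0,"tz":0,"spin":0},{"grip":0,"tx":0,"ty":0,"tz":0,"spin":0},{"grip":0,"tx":0,"ty":0,"tz":0,"spin":0}]' 12 
python3 -m creep '[{"grip":0,"tx":0,"ty":0,"tz":-1,"spin":0},{"grip":0,"tx":0,"ty":0,"tz":-2.5,"spin":0},{"grip":0,"tx":0,"ty":0,"tz":-3.5,"spin":0},{"grip":0,"tx":0,"ty":0,"tz":-4,"spin":0},{"grip":0,"tx":0,"ty":0,"tz":-4,"spin":0},{"grip":0,"tx":-4,"ty":0,"tz":-2,"spin":0},{"grip":0,"tx":-4,"ty":0,"tz":0,"spin":0},{"grip":0,"tx":-4,"ty":0,"tz":0,"spin":0}]' >/dev/null
python3 -m creep '[{"grip":0,"tx":-4,"ty":0,"tz":0,"spin":0},{"grip":0,"tx":-4,"ty":0,"tz":0,"spin":0},{"grip":0,"tx":-2,"ty":0,"tz":0,"spin":0},{"grip":0,"tx":0,"ty":0,"tz":0,"spin":0}]' >/dev/null
python3 go.py
python3 - <<'E'
from h import *
for n in('scene','top'):
    L=[snap(n) for _ in range(6)]; im=np.mean([l[0] for l in L],0); d=np.median([l[1] for l in L],0); w=cloud(n,d).reshape(-1,3)
    def near(c,R,z0,z1): return w[(np.hypot(w[:,0]-c[0],w[:,1]-c[1])<R)&(w[:,2]>z0)&(w[:,2]<z1)]
    s=near((.512,-.109),.05,.047,.08); print(n,'cam',len(s),cv2.minAreaRect(s[:,:2].astype(np.float32)))
    s=near((.527,-.001),.02,.05,.09); q=np.hypot(s[:,0]-.527,s[:,1]+.001); s=s[q>.012]; print('coil z',np.percentile(s[:,2],[50,90,98]).round(4))
    if n=='scene': a=im
    else: b=im
f=lambda im,x,y,w,h,k: cv2.resize(np.clip(im[y:y+h,x:x+w]*1.4,0,255).astype(np.uint8),None,fx=k,fy=k,interpolation=cv2.INTER_CUBIC)
A=f(a,225,205,114,80,5); B=f(b,283,222,100,56,5); o=np.zeros((400,570,3),np.uint8); o[:]=A
o2=np.zeros((200,570,3),np.uint8); B=cv2.resize(B,(357,200)); o2[:,:357]=B; save(np.vstack([o,o2]),'fin.png')
E
```

```text
clock: 21.23
tool_pos: [0.5122, -0.1084, 0.0332]
eef_rot: [0.753, 0.658, -0.0, -0.0]
contact_force: [0.0, -0.6, -0.0]
opening: 0.477
finger_force: 0.0
t 22.23 p [ 0.4808 -0.3304  0.2029] yaw_y -8.24 tilt [-0.01 -0.31] q [ 0.38  0.69  0.24  1.75 -0.22  0.73  0.59] F [0.5 0.1 0.9] Mz [-0.1   0.08 -0.07] op 0.501 ff 0.0
scene cam 137 ((0.5137739181518555, -0.11140178143978119), (0.05328476056456566, 0.014214343391358852), 87.82659149169922)
coil z [0.0626 0.0695 0.0704]
top cam 118 ((0.5119900107383728, -0.10892193019390106), (0.052156656980514526, 0.013889139518141747), 85.51560974121094)
coil z [0.0677 0.0694 0.0706]
```

View pics/fin.png

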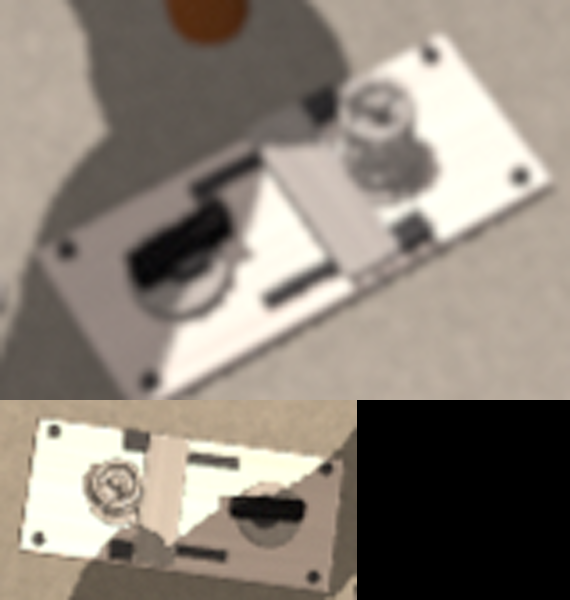

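The spring is home (coil top 0.070) and the handle is turned across. I'll verify the retainer's closure numerically from its edge profile, before against after.

```bash
python3 - <<'E'
from h import *
seat=np.array([.5275,-.0005]); ey=np.array([-.139,-.990]); ex=np.array([.990,-.139])
for n in('top','scene'):
    z=np.load('avg_%s.npz'%n)['im']; L=np.mean([snap(n)[0] for _ in range(6)],0)
    for nm,im in(('before',z),('after',L)):
        t=np.arange(10,70,.5)/1e3
        for lo,hi in((-.036,-.024),(.024,.036)) :
            l=np.arange(lo,hi,.002); P=seat+t[:,None,None]*ey+l[None,:,None]*ex; P=np.dstack([P,np.full(P.shape[:2],.023)])
            p=proj(n,P).reshape(len(t),len(l),2).astype(np.float32)
            v=cv2.remap(im.astype(np.float32),p[...,0],p[...,1],cv2.INTER_LINEAR)
            v=(v[...,1]/(v[...,0]+1)).mean(1) if 0 else v.mean((1,2))
            print(n,nm,lo,v[::4].round(0).astype(int).tolist())
E
```

```text
top before -0.036 [125, 123, 122, 121, 139, 153, 162, 164, 165, 152, 125, 114, 121, 127, 129, 132, 133, 132, 131, 129, 128, 128, 129, 131, 133, 125, 118, 109, 105, 102]
top before 0.024 [142, 144, 144, 146, 151, 160, 163, 164, 163, 154, 126, 114, 117, 123, 125, 127, 128, 128, 127, 126, 126, 126, 126, 127, 127, 124, 115, 113, 114, 115]
top after -0.036 [88, 85, 85, 84, 84, 83, 81, 78, 78, 80, 81, 80, 81, 83, 90, 99, 117, 122, 119, 107, 87, 74, 69, 69, 70, 72, 70, 70, 70, 68]
top after 0.024 [152, 157, 160, 153, 125, 130, 136, 140, 140, 143, 144, 144, 142, 142, 142, 142, 143, 143, 145, 137, 129, 123, 126, 127, 127, 129, 128, 128, 129, 130]
scene before -0.036 [61, 59, 58, 58, 64, 85, 117, 145, 161, 162, 152, 138, 128, 125, 127, 129, 130, 129, 128, 126, 125, 125, 126, 127, 127, 121, 109, 96, 89, 87]
scene before 0.024 [161, 162, 162, 162, 163, 165, 166, 167, 166, 164, 157, 145, 133, 127, 126, 127, 129, 128, 127, 127, 127, 127, 127, 127, 126, 121, 117, 126, 144, 157]
scene after -0.036 [49, 44, 43, 43, 48, 57, 66, 72, 75, 76, 78, 79, 81, 83, 87, 93, 99, 106, 107, 102, 88, 71, 60, 55, 55, 55, 55, 55, 55, 54]
scene after 0.024 [136, 143, 149, 154, 153, 148, 142, 138, 137, 138, 140, 140, 139, 138, 138, 138, 138, 139, 137, 131, 125, 132, 154, 170, 176, 176, 175, 175, 174, 174]
```

The retainer's front and rear edges have both moved about 12 mm (31 to 19 mm), so it is fully closed. The robot is clear, so I'm handing in.

```bash
python3 -c "
from plant import workorder; print(workorder.finish_job())"
```

```text
the job is handed in; nothing more can be done
None
```

The tall spring sits fully home on the aluminium block and the cam is turned to its stop, so the retainer is closed over the spring's foot. The job is handed in, with no verdict shown, after about 23 s on the robot's clock; I saw nothing else disturbed but did not check every bystander.

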